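# Push the soap and the nail brush back against the rim of the soap mat

### The arm

A 6-joint arm with a two-finger parallel gripper is mounted at the origin on the work surface. World frame = base frame: x ahead of the robot, y to its left, z up, the work surface at z = 0. Lengths are in mm, angles in rad, forces in N, time in s.
With the tool pointing down it reaches from about 300 to 875 mm from the base axis. Payload 6.4 kg.
Tool frame: the origin (TCP) lies where the fingers leave the gripper's body, on its centre line; the fingertips stand 64 mm ahead of it and the grasp point (between the pads) lies 45 mm ahead of it; z points along the fingers, y is the line along which they close (so a half turn about z gives the same grasp; the last joint's range is limited). The gripper opens to 88 mm and grips with 3 to 60 N. Pads are 18 mm wide; open, the fingers measure 123 mm over their backs; the gripper's body (75 mm by 187 mm) begins 45 mm behind the grasp point.
Start: joints at [-1.418, 0.181, 1.607, -0, 1.354, -0.206], TCP at [201.928, -538.393, 302.714] pointing down, gripper open.
Joint ranges: [-2.99, 2.99], [-0.89, 2.07], [0.3, 2.58], [-1.14, 4.28], [0, 2.63], [-3.12, 3.12]. Speed limits (rad/s): [2.57, 2.57, 3.01, 3.14, 3.14, 3.14].

### API

Orientations are given as a unit quaternion [w, x, y, z].
In Python, from rig import r gives the robot as it stands.
- The arm moves only by the tool arm_command, never from a script. Its arguments are lists of equal length, an entry for each row: "delta_pos": the shift along the world's x, y, z each as a share of 0.2 m, from -1 to 1, a list of three; "turn": the turn about the world's z as a share of 6 degrees, from -1 to 1; "hand": the closure, from -1 (fully open) to 1 (shut), so that 0 is half open. A call has 1 to 12 rows; each row shifts and turns the commanded pose from where the row before left it; what a row does not reach is not made up. A row lasts 1/12 s, in which the tool goes at most 41.7 mm and 7.16 degrees, less where a joint would pass 70% of its speed; a pose out of reach is approached as far as the arm can. A call with a number of a shift or a turn outside -1 to 1 is refused whole. A call with a gripper value outside its range is refused whole. The fingers move at their own pace and stop on an object; "grip_force" is the grip in N (left out, the last holds). Time passes only in rows, so rows that do not move let the fingers close. It gives the time, the measured TCP pose, the force, the opening and the grip force at its end, in the units of the state.
- r.sense(): the state, without advancing time (a new reading comes with each control period).
- r.get_image(name): name is "scene" or "top" or "wrist"; returns (picture, depth): 420x560x3 uint8, red, green, blue; 420x560 float32, mm along the optical axis (not along the pixel's ray), 0 where there is no reading.
- r.get_calibration(name): a dict with "K" (3x3 intrinsics, pixels), "eye" and "attitude" of the camera in the world; the wrist camera has in their place "mount" (4x4, takes a point from camera to tool coordinates, whose origin is the TCP and whose axes are the flange's). Camera axes: x right, y down, z forward; pixel columns grow to the right and rows downward; lengths in mm; the calibration is good to about 2 mm. A picture is of the moment at which its call begins: read the wrist's pose just before it. get_calibration takes no time and is no camera call.
- r.sign_off(): hands the job in; it is judged then, once.
Trained networks look in the newest picture that a camera, given by its name, has taken for a name from the list of things; names that differ only in an ending like _2 or _b are one class to them, and where a whole thing is asked for, a point or a joint stands for the part that bears it (a point fixed in the world has none). Each returns a list of dicts, best first, with "conf" (0 to 1); they miss things now and then, are a little off and sometimes report something else, mostly with a low value. They report only what shows in the picture. A call takes as long as a camera call. They do not tell look-alikes from the thing itself.
- r.cut_out(camera, target): "pixels" (420x560 bool, what is visible of it) and "rect" ([left, top, width, height] in pixels, round what is visible of it).
The state is a dict: "clock": time; "joint_pos": joint angles; "dq": joint speeds; "tau": joint torques, N m; "ee_pos": TCP position; "tool_rot": TCP orientation; "ft_force": force on the tool from outside, world axes, zero at the start; "moment": the same for the moment, N m; "width": opening from 0.0 (shut) to 1.0 (fully open); "grasp_force": force on a finger pad.
Only numpy, scipy, OpenCV 4.12 (cv2) and the standard library are available. Lean on these libraries where they do the work, as an engineer would, in place of code of your own. Each camera call takes 0.05 s, during which the arm holds its last target. There are 200 camera calls.

### The job

The bar of soap and the nail brush have crept down to the drip lip of the soap mat. With the fingertips, gently push each of them back across the mat until its long side lies flush against the mat's raised back rim; only slide them, do not pinch or lift them. Leave the mat, the pumice stone, the squeeze bottle and the steel tube where they are.

Things in the scene. Friction and masses are not known exactly. Their poses are not given: they have to be found in the camera images.
- mat: Dark grey hard silicone soap mat, 0.75 kg, loose on the level tile ledge (ledge top z = 0.050, near edge x = 0.36); 6 to 15 N against its rim makes it slide. Origin: centre of underside; +x from drip lip (robot side) to back rim, +y left along the rim. Flat ribbed deck, rib tops 8 mm above origin, x -85 to +80, y +-173 mm. Near side without rim: thin lip sloping to x = -117 mm.
- mat_rim_left (a point): Left (+y) end of the back rim's inner top edge: x 80, y 173, z 18 mm in the mat's frame. The back rim has an upright inner face at x = 80 mm, is 15 mm thick and stands 10 mm above the rib tops. A side rim of the same height, 7 mm thick, runs from here to the lip, its inner face at y = 173 mm.
- mat_rim_right (a point): Right (-y) end of the back rim's inner top edge: x 80, y -173, z 18 mm in the mat's frame. A side rim like the left one, inner face at y = -173 mm.
- soap_bar: White bar of soap, a rounded block 80 mm long (its y axis), 52 wide (x), 26 high, edges rounded 7 mm, about 0.1 kg. Lies flat on the ribs near the lip, left or right of the pumice stone, turned up to 0.6 rad from the line of the rim. Origin: centre of its underside, z up. Flush against the back rim its origin is at x = 54 mm in the mat's frame.
- nail_brush: Grey plastic nail brush on its back, bristles up: body 90 mm long (y axis), 42 wide (x), 18 high, straight long sides, rounded corners; bristle block 70 x 30 on top, to 31 mm; about 0.06 kg. On the ribs near the lip, on the other side of the pumice from the soap, turned up to 0.6 rad. Origin: centre of underside. Flush against the back rim its origin is at x = 59 mm in the mat's frame.
- pumice: Bystander: grey-brown pitted pumice stone 75 mm long (x axis, from lip to rim), 44 wide, 30 high, lying on the ribs near the middle of the mat by the back rim. Origin: centre of its underside.
- bottle: Bystander: closed pale squeeze bottle with a white flip cap, standing on the tile beside one end of the mat; 56 mm in diameter, 138 mm high. Origin: centre of its underside.
- tube_center (a point): Bystander: middle of the steel twist-cap travel tube, 28 mm in diameter and 110 mm long, lying on its side on the tile beside the other end of the mat; this point is on its axis, 14 mm above the tile.
Mind the look-alikes: they are no part of the job. What is shaped like the soap_bar but pink is not meant. Leave any green or pink look-alike of the nail_brush alone.

How it is judged (in metres and radians):
At the end, for the whole second after the job is handed in: Soap and nail brush both lie flat and still on the mat, a long side against the back rim: gap at most 6 mm, long axis within 0.12 rad of the rim, origin within 145 mm of the mat's middle along the rim, underside within 5 mm of the rib tops (x of soap_bar in the frame of mat between 0.048 and 0.06 m and angle between the y axis of each of soap_bar, nail_brush and the y axis of mat, either way round below 0.12 rad and y of soap_bar in the frame of mat between -0.145 and 0.145 m and z of each of soap_bar, nail_brush in the frame of mat below 0.013 m and angle between each of soap_bar, nail_brush's own z axis and vertical below 0.12 rad and linear speed of each of soap_bar, nail_brush below 0.02 m/s and x of nail_brush in the frame of mat between 0.053 and 0.065 m and y of nail_brush in the frame of mat between -0.145 and 0.145 m); the robot touches nothing.
It fails at once if the soap or the brush is lifted off the mat (underside centre more than 12 mm above the rib tops) or tipped by more than 0.4 rad (z of any of soap_bar, nail_brush in the frame of mat above 0.02 m or angle between any of soap_bar, nail_brush's own z axis and vertical above 0.4 rad).
It fails at once if the soap or the brush is pinched or shoved with more than 35 N (contact force between the fingers and soap_bar above 35 N or contact force between the fingers and nail_brush above 35 N).
It fails at once if the soap mat is shoved along: its middle or an end of its back rim moves more than 25 mm (distance of any of mat, mat_rim_left, mat_rim_right from where it was at the start of the episode above 0.025 m).
It fails at once if the pumice stone is moved more than 25 mm (distance of pumice from where it was at the start of the episode above 0.025 m).
It fails at once if the squeeze bottle is tipped, or it or the steel tube is moved more than 15 mm (distance of any of bottle, tube_center from where it was at the start of the episode above 0.015 m or angle between bottle's own z axis and vertical above 0.3 rad).
It also fails if it takes over 48 s, if anything falls off the work surface, if the arm or the gripper's body presses on something with over 40 N, if the wrist force passes 120 N, or if a joint passes its speed limit or range.

## Working session

There is one attempt and no reset: what is moved stays moved. The work goes in short steps, Python scripts to look and compute and a tool call to move; the robot and the scene stay as the last step left them, time stands still between calls to the robot, and variables do not carry over. Pictures are saved under pics/ and viewed, at most 10 in all, crops included, and the job is handed in when it is done.

Besides the shell and the picture viewer there is one more tool, called in YAML: its name, and indented under it one key for each argument. arm_command: Moves the arm, as the interface text tells. Shift numbers are shares of 0.2 m and turn numbers shares of 6 degrees, none past 1 either way. Its arguments: {"type":"object","properties":{"delta_pos":{"type":"array"},"turn":{"type":"array"},"hand":{"type":"array"},"grip_force":{"type":"number"}},"required":["delta_pos","turn","hand"]}

```bash
mkdir -p pics; ls
cat > h.py <<'E'
import numpy as np, cv2
from rig import r
from scipy.spatial.transform import Rotation as R
def cam(n):
    c=r.get_calibration(n); a=np.array(c['attitude'],float)
    Rm=a if a.shape==(3,3) else R.from_quat(a[[1,2,3,0]]).as_matrix()
    return np.array(c['K']),np.array(c['eye']),Rm
def cloud(n,d):
    K,e,Rm=cam(n); v,u=np.mgrid[:d.shape[0],:d.shape[1]]
    p=np.stack([(u-K[0,2])/K[0,0]*d,(v-K[1,2])/K[1,1]*d,d],-1)
    return p@Rm.T+e
E
python3 - <<'E'
from h import *
for n in("top","scene"):
    im,d=r.get_image(n); cv2.imwrite(f"pics/{n}0.png",im[...,::-1]); np.savez(f"{n}0.npz",im=im,d=d)
    print(n,r.get_calibration(n))
    P=cloud(n,d)
    for t in("mat","soap_bar","nail_brush","pumice","bottle","tube_center"):
        for k in r.cut_out(n,t)[:3]:
            m=k["pixels"]&(d>0); q=P[m]
            print(t,round(k["conf"],2),k["rect"],np.median(q,0).round(),q.min(0).round(),q.max(0).round(),im[m].mean(0).round())
print(r.sense())
E
```

```text
pics
top {'K': array([[421.45217983,   0.        , 270.7192024 ],
       [  0.        , 421.45217983, 204.44304014],
       [  0.        ,   0.        ,   1.        ]]), 'eye': array([ 333.48482763,  139.49742666, 1412.53706768]), 'attitude': array([ 0.03433817, -0.69725049,  0.7144441 , -0.04724685])}
mat 0.64 [222.6, 133.8, 117.3, 79.3] [591.  86.  57.] [ 452. -114.   45.] [725. 270.  84.] [68. 68. 65.]
soap_bar 0.85 [298.2, 180.6, 25.0, 19.9] [529. -14.  83.] [496. -60.  50.] [571.  28.  92.] [118. 120. 122.]
soap_bar 0.77 [378.1, 258.3, 23.3, 9.3] [ 292. -277.   25.] [ 279. -315.   11.] [307. -56. 728.] [116.  89.  97.]
soap_bar 0.75 [216.7, 280.5, 19.1, 12.7] [239. 260.  26.] [213. 221.  16.] [264. 297.  33.] [124. 106. 116.]
nail_brush 0.79 [129.1, 263.0, 26.7, 19.6] [284. 546.  21.] [251. 502.  -6.] [315. 599.  40.] [110.  85.  94.]
nail_brush 0.6 [232.4, 165.0, 31.3, 26.2] [581. 183.  77.] [551. 139.  49.] [615. 230.  96.] [ 98. 101. 101.]
nail_brush 0.54 [165.3, 261.3, 27.2, 26.7] [272. 413.  20.] [235. 373.  -4.] [310. 453.  39.] [48. 95. 54.]
pumice 0.5 [273.5, 147.9, 18.1
[... 2010 characters left out ...]
19. 116. 101.]
{'clock': 0.7, 'joint_pos': array([-1.41829538e+00,  1.80762925e-01,  1.60695270e+00,  4.21003274e-06,
        1.35381729e+00, -2.06312179e-01]), 'dq': array([-0.00141147, -0.00015428, -0.00125027, -0.00259001, -0.00170613,
       -0.0022021 ]), 'tau': array([ 1.24295897e-03, -4.33708441e+01, -3.42116618e+01,  7.02464255e-02,
        3.08230310e-02, -3.74672751e-06]), 'ee_pos': array([ 201.93451383, -538.40834461,  302.7582175 ]), 'tool_rot': array([2.99102422e-05, 9.83949843e-01, 1.78445246e-01, 1.25146857e-06]), 'ft_force': array([-0.43264843,  0.02793596,  1.24018555]), 'moment': array([-0.00165127,  0.02980622, -0.00109991]), 'grasp_force': 0.0, 'width': 1.001584986685669}
```

Run:
```python
from h import *
a=cv2.imread("pics/top0.png")[115:225,165:395]; b=cv2.imread("pics/scene0.png")[140:310,170:420]
a=cv2.resize(a,(690,330),interpolation=3)
b=cv2.resize(b,None,fx=1.55,fy=1.55,interpolation=3)
o=np.zeros((600,690,3),np.uint8); o[:330]=a; o[332:332+b.shape[0],:b.shape[1]]=b[:268]
cv2.imwrite("pics/z0.png",o)
print(r.get_calibration("wrist"))
T=np.load("top0.npz");d=T['d'];P=cloud("top",d)
# mat footprint: points 53..75 high
def rect(m): 
    (c,s,an)=cv2.minAreaRect(P[m][:,:2].astype(np.float32)); return np.round(c,1),np.round(s,1),round(an,1)
for t in("mat","soap_bar","nail_brush","pumice","tube_center"):
    for n in("top",):
        k=None
```

```text
{'K': array([[358.28722308,   0.        , 277.18118858],
       [  0.        , 358.28722308, 212.95171468],
       [  0.        ,   0.        ,   1.        ]]), 'mount': array([[-6.48699994e-04, -9.57969173e-01, -2.86870428e-01,
         7.34776392e+01],
       [ 9.99999694e-01, -7.46606752e-04,  2.31904200e-04,
        -6.96257219e-01],
       [-4.36336473e-04, -2.86870190e-01,  9.57969365e-01,
        -8.12205159e+01],
       [ 0.00000000e+00,  0.00000000e+00,  0.00000000e+00,
         1.00000000e+00]])}
```

View pics/z0.png

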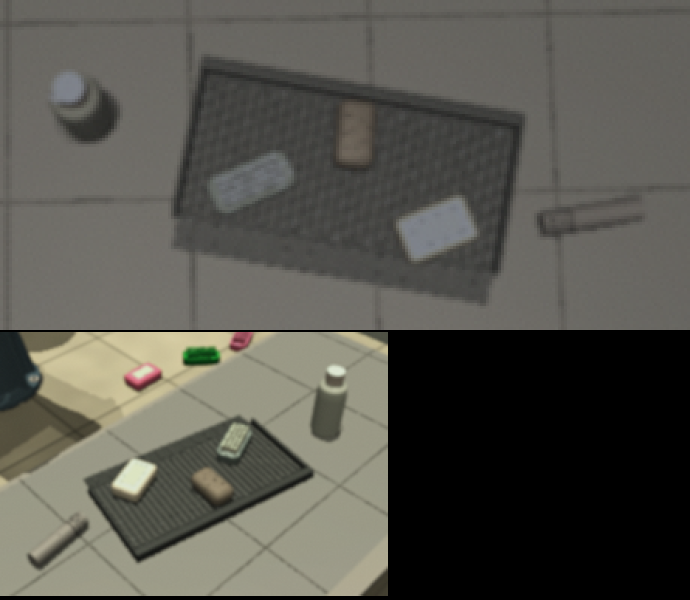

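arm_command:
  delta_pos:
    - [0.11,0.17,0.01]
    - [0.11,0.17,0.01]
    - [0.11,0.17,0.01]
    - [0.11,0.17,0.01]
    - [0.11,0.17,0.01]
    - [0.11,0.17,0.01]
    - [0.11,0.17,0.01]
    - [0.11,0.17,0.01]
    - [0.11,0.17,0.01]
  turn: [-0.3,-0.3,-0.3,-0.3,-0.3,-0.3,-0.3,-0.3,-0.3]
  hand: [0,0,0,0,0,0,0,0,0]

```text
clock: 1.45
ee_pos: [400.6, -230.6, 321.2]
tool_rot: [0.0, 0.999, 0.037, 0.0]
ft_force: [1.3, -0.2, 0.2]
width: 0.501
grasp_force: 0.0
```

arm_command:
  delta_pos:
    - [0.11,0.17,0.01]
    - [0.11,0.17,0.01]
    - [0.11,0.17,0.01]
    - [0.11,0.17,0.01]
    - [0.11,0.17,0.01]
    - [0.11,0.17,0.01]
    - [0.11,0.17,0.01]
    - [0.11,0.17,0.01]
    - [0.11,0.17,0.01]
    - [0,0,0]
    - [0,0,0]
    - [0,0,0]
  turn: [-0.3,-0.3,-0.3,-0.3,-0.3,-0.3,-0.3,-0.3,-0.3,0,0,0]
  hand: [0,0,0,0,0,0,0,0,0,0,0,0]

```text
clock: 2.45
ee_pos: [597.7, 73.6, 338.3]
tool_rot: [0.0, 0.995, -0.103, -0.0]
ft_force: [-0.1, -0.1, -0.5]
width: 0.496
grasp_force: 0.0
```

```bash
cat >> h.py <<'E'
def wcloud(d,s):
    c=r.get_calibration("wrist");K=c['K'];M=np.array(c['mount']);v,u=np.mgrid[:d.shape[0],:d.shape[1]]
    p=np.stack([(u-K[0,2])/K[0,0]*d,(v-K[1,2])/K[1,1]*d,d],-1)
    q=np.array(s['tool_rot']);p=p@M[:3,:3].T+M[:3,3]
    return p@R.from_quat(q[[1,2,3,0]]).as_matrix().T+s['ee_pos']
E
python3 - <<'E'
from h import *
s=r.sense();im,d=r.get_image("wrist");np.savez("w0.npz",im=im,d=d,p=s['ee_pos'],q=s['tool_rot']);cv2.imwrite("pics/w0.png",im[...,::-1])
P=wcloud(d,s);print(s['clock'],s['ee_pos'],s['tool_rot'],s['width'])
for t in("mat","soap_bar","nail_brush","pumice","bottle","tube_center"):
  for k in r.cut_out("wrist",t)[:2]:
    m=cv2.erode(k["pixels"].astype(np.uint8),np.ones((3,3)))>0;m&=d>0;q=P[m]
    c=cv2.minAreaRect(q[:,:2].astype(np.float32))
    print(t,round(k["conf"],2),k["rect"],np.median(q,0).round(),[np.round(x,1) for x in c],np.percentile(q[:,2],[2,50,98]).round(),im[m].mean(0).round())
E
```

```text
2.45 [597.65022396  73.61097666 338.29268059] [ 2.38816991e-04  9.94718432e-01 -1.02640022e-01 -4.57922772e-04] 0.49576898434797795
mat 0.88 [81.7, 83.8, 386.8, 198.2] [611.  84.  55.] [array([585.4,  80.1]), array([356.4, 209.7]), np.float64(78.2)] [53. 55. 68.] [121. 121. 114.]
soap_bar 0.98 [330.2, 192.8, 89.9, 75.3] [533. -14.  83.] [array([528.3, -12.9]), array([49. , 76.6]), np.float64(21.0)] [72. 83. 85.] [228. 224. 214.]
soap_bar 0.48 [552.7, 366.9, 6.7, 8.8] [ 259. -241.   18.] [array([ 260.9, -241.1]), array([15.7,  2.2]), np.float64(7.8)] [12. 18. 22.] [157.  86.  99.]
nail_brush 0.71 [129.2, 183.4, 89.9, 72.1] [586. 177.  81.] [array([581.8, 182.9]), array([40.4, 90.3]), np.float64(22.8)] [67. 81. 89.] [202. 204. 190.]
pumice 0.89 [249.3, 106.4, 48.5, 83.0] [634.  70.  86.] [array([631.8,  70.2]), array([43.5, 73.9]), np.float64(84.2)] [79. 86. 88.] [123. 114. 100.]
pumice 0.39 [0.0, 154.8, 23.6, 48.3] [654. 332.  69.] [array([657.5, 337. ]), array([15.3, 46.8]), np.float64(83.7)] [56. 69. 84.] [105. 105.  96.]
bottle 0.86 [0.2, 154.4, 24.1, 50.7] [654. 332.  69.] [array([657.2, 336.1]), array([13.2, 45.5]), np.float64(81.8)] [56. 69. 84.] [105. 105.  96.]
bottle 0.36 [131.2, 183.1, 88.6, 71.3] [585. 177.  81.] [array([582.3, 182.2]), array([40.6, 88.5]), np.float64(21.9)] [70. 81. 89.] [203. 205. 191.]
tube_center 0.7 [478.1, 163.1, 81.9, 49.6] [ 540. -160.   75.] [array([ 538.2, -166.5]), array([24.2, 77.8]), np.float64(8.8)] [61. 75. 78.] [174. 168. 157.]
```

View pics/w0.png

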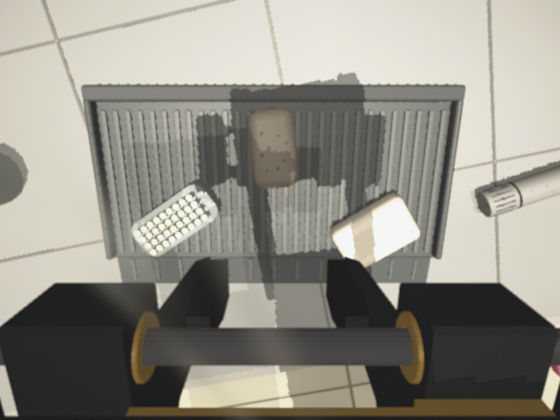

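```bash
cat >> h.py <<'E'
def proj(u,v,z,s):
    c=r.get_calibration("wrist");K=c['K'];M=np.array(c['mount']);q=np.array(s['tool_rot']);Rt=R.from_quat(q[[1,2,3,0]]).as_matrix()
    ray=Rt@M[:3,:3]@np.array([(u-K[0,2])/K[0,0],(v-K[1,2])/K[1,1],1]);e=Rt@M[:3,3]+s['ee_pos']
    return e+ray*(z-e[2])/ray[2]
E
python3 - <<'E'
from h import *
w=np.load("w0.npz");s=dict(ee_pos=w['p'],tool_rot=w['q']);im=w['im'];d=w['d'];P=wcloud(d,s)
g=cv2.cvtColor(im,cv2.COLOR_RGB2GRAY).astype(float)
print(g[75:112,[120,180,420]].astype(int).T.tolist())
print(P[75:112,[120,180,420],2].round().astype(int).T.tolist())
print(g[200,70:130].astype(int).tolist(),g[200,425:470].astype(int).tolist())
yaw=np.radians(-11.8);A=np.array([[np.cos(yaw),np.sin(yaw)],[-np.sin(yaw),np.cos(yaw)]])
# rims: points in mat-aligned frame above 63 and z<72
m=(P[...,2]>64)&(P[...,2]<72)&(np.mgrid[:420,:560][0]<110)&(np.mgrid[:420,:560][1]>80)&(np.mgrid[:420,:560][1]<465)
q=(P[m][:,:2])@A.T
print(m.sum(),np.percentile(q,[1,5,50,95,99],axis=0).round(1).tolist())
b=q[:,0]>np.median(q[:,0])-8
print(np.degrees(np.polyfit(q[b][:,1],q[b][:,0],1)[0]))
E
```

```text
[[222, 222, 222, 222, 222, 222, 223, 223, 217, 174, 121, 113, 125, 132, 133, 133, 133, 133, 133, 133, 133, 133, 133, 128, 114, 96, 102, 125, 141, 145, 146, 146, 146, 146, 146, 146, 146], [226, 226, 226, 227, 227, 226, 227, 228, 224, 184, 125, 113, 125, 132, 134, 134, 133, 134, 134, 134, 134, 134, 134, 127, 113, 100, 117, 147, 163, 164, 163, 163, 164, 164, 163, 161, 158], [228, 228, 228, 229, 228, 228, 228, 230, 224, 179, 122, 111, 122, 129, 129, 129, 129, 130, 129, 130, 130, 131, 130, 124, 111, 96, 105, 128, 139, 140, 140, 140, 141, 137, 129, 138, 156]]
[[50, 48, 49, 49, 49, 49, 49, 49, 48, 65, 66, 66, 66, 67, 68, 67, 67, 67, 66, 67, 68, 68, 68, 68, 67, 65, 53, 54, 54, 53, 54, 56, 54, 54, 54, 54, 54], [48, 47, 48, 49, 49, 50, 50, 49, 49, 63, 66, 67, 68, 67, 67, 67, 67, 67, 67, 68, 65, 68, 67, 67, 66, 65, 55, 53, 54, 55, 54, 53, 53, 54, 54, 55, 54], [51, 50, 50, 49, 49, 49, 50, 49, 49, 66, 66, 67, 68, 67, 68, 66, 67, 68, 67, 66, 66, 68, 68, 66, 66, 65, 55, 54, 54, 54, 53, 56, 55, 55, 54, 56, 56]]
[213, 212, 212, 212, 212, 212, 212, 212, 212, 212, 212, 212, 212, 212, 211, 212, 212, 212, 212, 212, 213, 212, 213, 213, 213, 214, 211, 190, 151, 139, 141, 133, 125, 110, 94, 88, 86, 84, 83, 91, 114, 135, 144, 153, 158, 158, 141, 113, 118, 135, 140, 139, 139, 142, 151, 158, 162, 153, 116, 106] [134, 135, 134, 128, 112, 112, 144, 158, 157, 150, 140, 128, 112, 84, 57, 49, 51, 59, 76, 101, 124, 139, 139, 130, 166, 214, 224, 224, 224, 223, 223, 223, 223, 223, 223, 223, 223, 223, 223, 223, 222, 223, 222, 223, 223]
6523 [[643.5, 22.1], [648.1, 34.3], [655.2, 198.2], [661.5, 361.9], [662.4, 374.0]]
0.001949629464533369
```

arm_command:
  delta_pos:
    - [-0.115,-0.065,-0.11]
    - [-0.115,-0.065,-0.11]
    - [-0.115,-0.065,-0.11]
    - [-0.115,-0.065,-0.11]
    - [-0.115,-0.065,-0.11]
    - [-0.115,-0.065,-0.11]
    - [0,0,-0.09]
    - [0,0,-0.09]
    - [0,0,-0.09]
    - [0,0,-0.09]
    - [0,0,0]
    - [0,0,0]
  turn: [0,0,0,0,0,0,0,0,0,0,0,0]
  hand: [0.4,0.4,0.4,0.4,0.4,0.4,0.4,0.4,0.4,0.4,0.4,0.4]

```text
clock: 3.8
ee_pos: [459.3, -4.5, 134.4]
tool_rot: [-0.0, 0.995, -0.103, -0.001]
ft_force: [0.1, -0.1, -0.1]
width: 0.303
grasp_force: 0.0
```

Run:
```python
from h import *
s=r.sense();im,d=r.get_image("wrist");cv2.imwrite("pics/w1.png",im[...,::-1]);print(s['ee_pos'],s['width'],s['ft_force'])
```

```text
[459.33913694  -4.53173813 134.38311974] 0.30346773410711303 [ 0.13603725 -0.10139806 -0.09404731]
```

View pics/w1.png

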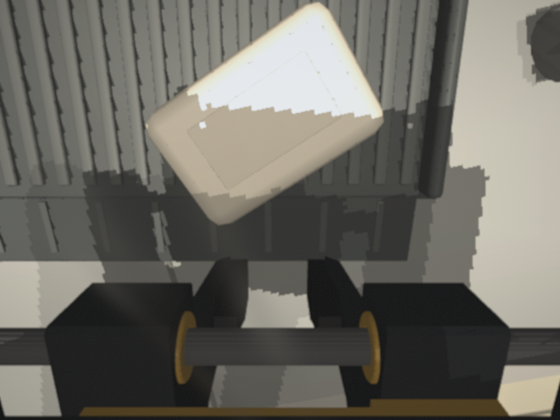

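arm_command:
  delta_pos:
    - [0.004,0.02,-0.036]
    - [0,0,0]
    - [0.039,-0.008,0]
    - [0.039,-0.008,0]
    - [0.039,-0.008,0]
    - [0.039,-0.008,0]
    - [0.039,-0.008,0]
    - [0.039,-0.008,0]
    - [0.039,-0.008,0]
    - [0.039,-0.008,0]
    - [0,0,0]
  turn: [0,0,0,0,0,0,0,0,0,0,0]
  hand: [0.4,0.4,0.4,0.4,0.4,0.4,0.4,0.4,0.4,0.4,0.4]

```text
clock: 4.77
ee_pos: [524.9, -13.8, 127.8]
tool_rot: [0.0, 0.995, -0.103, 0.001]
ft_force: [0.3, 1.1, 0.3]
width: 0.301
grasp_force: 0.0
```

Run:
```python
from h import *
s=r.sense();im,d=r.get_image("wrist");cv2.imwrite("pics/w2.png",im[...,::-1]);print(s['ee_pos'],s['width'],s['ft_force'])
```

```text
[524.8854466  -13.76120031 127.77286682] 0.3005652544697301 [0.25799699 1.05962759 0.30453731]
```

View pics/w2.png

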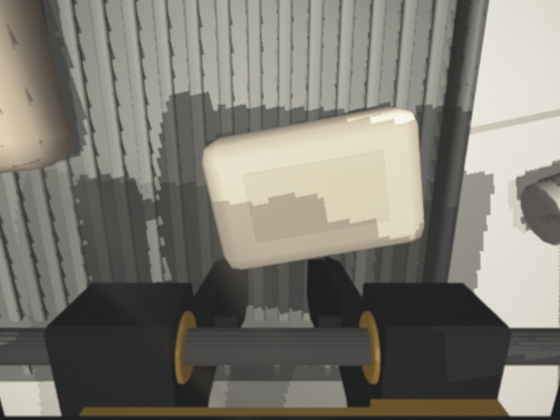

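arm_command:
  delta_pos:
    - [-0.039,0.008,0]
    - [-0.008,-0.039,0]
    - [0.039,-0.008,0]
    - [0.039,-0.008,0]
    - [0.039,-0.008,0]
    - [0.039,-0.008,0]
    - [0.039,-0.008,0]
    - [0.039,-0.008,0]
    - [0.039,-0.008,0]
    - [0.039,-0.008,0]
    - [0.029,-0.006,0]
    - [0,0,0]
  turn: [0,0,0,0,0,0,0,0,0,0,0,0]
  hand: [0.4,0.4,0.4,0.4,0.4,0.4,0.4,0.4,0.4,0.4,0.4,0.4]

```text
clock: 5.82
ee_pos: [583.3, -33.8, 127.6]
tool_rot: [0.0, 0.995, -0.103, 0.001]
ft_force: [0.8, 0.1, 0.0]
width: 0.3
grasp_force: 0.0
```

Run:
```python
from h import *
s=r.sense();im,d=r.get_image("wrist");cv2.imwrite("pics/w3.png",im[...,::-1]);print(s['ee_pos'],s['width'],s['ft_force'])
```

```text
[583.25287656 -33.76523906 127.62917762] 0.3002766280139294 [0.80139508 0.11048421 0.01969847]
```

View pics/w3.png

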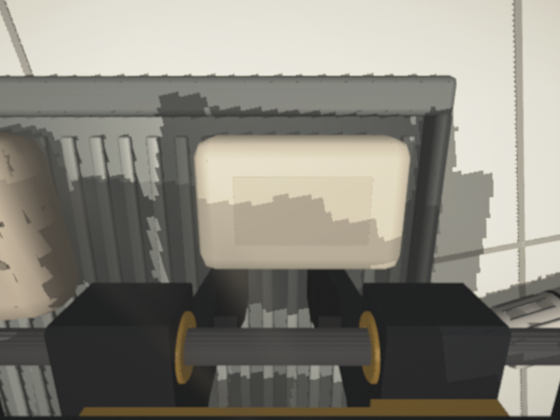

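arm_command:
  delta_pos:
    - [0.01,-0.002,0]
    - [0.01,-0.002,0]
    - [0.01,-0.002,0]
    - [0.01,-0.002,0]
    - [0,0,0]
  turn: [0,0,0,0,0]
  hand: [0.4,0.4,0.4,0.4,0.4]

```text
clock: 6.28
ee_pos: [590.3, -35.1, 127.6]
tool_rot: [0.0, 0.995, -0.103, 0.0]
ft_force: [-0.1, 0.8, -0.5]
width: 0.297
grasp_force: 0.0
```

arm_command:
  delta_pos:
    - [0.005,-0.001,0]
    - [0,0,0]
  turn: [0,0]
  hand: [0.4,0.4]

```text
clock: 6.45
ee_pos: [590.9, -35.2, 127.5]
tool_rot: [-0.0, 0.995, -0.103, -0.0]
ft_force: [-0.1, -0.5, -0.3]
width: 0.3
grasp_force: 0.4
```

```bash
cat > gap.py <<'E'
from h import *
import sys
nm=sys.argv[1]; s=r.sense();im,d=r.get_image("wrist");P=wcloud(d,s);k=r.cut_out("wrist",nm)[0]
A=np.array([[.9789,-.2045],[.2045,.9789]]);o=np.array([596.8,77.7])
M=(P[...,:2]-o)@A.T
q=k["pixels"]&(d>0)&(P[...,2]>64)&(P[...,2]<100)
print(s['ee_pos'].round(1),((s['ee_pos'][:2]-o)@A.T).round(1),s['ft_force'].round(1))
X=M[q];c=cv2.minAreaRect(X.astype(np.float32));print(k["conf"],c,np.percentile(X,[1,99],axis=0).round(1))
rim=(P[...,2]>63)&(P[...,2]<72)&(M[...,0]>72)&(M[...,0]<105)&~k["pixels"]
print("rim",np.percentile(M[rim],[1,99],axis=0).round(1))
u=int(k["rect"][0]+k["rect"][2]/2)
rows=range(int(k["rect"][1])-25,int(k["rect"][1])+14)
print([(round(float(M[v,u,0])),round(float(P[v,u,2]))) for v in rows if v>=0])
if len(sys.argv)>2: cv2.imwrite(f"pics/{sys.argv[2]}.png",im[...,::-1])
E
python3 gap.py soap_bar
```

```text
Traceback (most recent call last):
  File "gap.py", line 3, in <module>
    nm=sys.argv[1]; s=r.sense();im,d=r.get_image("wrist");P=wcloud(d,s);k=r.cut_out("wrist",nm)[0]
                                                                          ~~~~~~~~~~~~~~~~~~~~~^^^
IndexError: list index out of range
```

arm_command:
  delta_pos:
    - [0.005,-0.001,0]
    - [0.005,-0.001,0]
    - [0,0,0]
  turn: [0,0,0]
  hand: [0.4,0.4,0.4]

```text
clock: 6.8
ee_pos: [592.0, -35.3, 127.3]
tool_rot: [-0.0, 0.995, -0.103, -0.001]
ft_force: [-5.3, 0.8, 4.0]
width: 0.299
grasp_force: 2.6
```

```bash
sed -i 's/k=r.cut_out("wrist",nm)\[0\]/L=r.cut_out("wrist",nm) or r.cut_out("wrist",nm);k=L[0]/' gap.py; python3 gap.py soap_bar w4
```

```text
[592.  -35.3 127.3] [  18.4 -111.6] [-5.3  0.8  4. ]
0.58 ((55.07696533203125, -120.72840881347656), (50.54668045043945, 80.51966857910156), 0.18577340245246887) [[  31.2 -157.7]
 [  80.2  -82.9]]
rim [[  74.3 -177.1]
 [  95.    -7.2]]
[(90, 67), (89, 66), (89, 67), (88, 67), (88, 68), (88, 67), (87, 69), (87, 67), (87, 67), (86, 68), (86, 68), (86, 67), (85, 68), (85, 67), (84, 68), (84, 67), (84, 67), (83, 67), (83, 67), (82, 67), (82, 67), (82, 67), (81, 68), (81, 66), (80, 65), (80, 66), (80, 71), (80, 75), (80, 78), (80, 78), (79, 78), (79, 78), (79, 79), (78, 79), (78, 80), (78, 80), (77, 80), (77, 80), (77, 81)]
```

arm_command:
  delta_pos:
    - [-0.03,0.006,0]
    - [-0.11,0.023,0]
    - [0,0,0.17]
    - [0,0,0.17]
    - [0,0,0.17]
    - [-0.04,0.19,0]
    - [-0.04,0.19,0]
    - [-0.04,0.19,0]
    - [-0.04,0.19,0]
    - [-0.04,0.19,0]
    - [-0.04,0.19,0]
    - [0,0,0]
  turn: [0,0,0,0,0,0,0,0,0,0,0,0]
  hand: [0.4,0.4,0.4,0.4,0.4,0.4,0.4,0.4,0.4,0.4,0.4,0.4]

```text
clock: 7.9
ee_pos: [514.8, 203.8, 229.7]
tool_rot: [-0.001, 0.995, -0.1, 0.0]
ft_force: [-0.3, -0.4, 0.6]
width: 0.3
grasp_force: 0.0
```

```bash
python3 gap.py nail_brush w5
```

```text
[514.8 203.8 229.7] [-106.   106.7] [-0.3 -0.4  0.6]
0.85 ((-36.49223709106445, 100.17910766601562), (42.03636932373047, 90.3481216430664), 34.307777404785156) [[-70.8  59. ]
 [ -1.5 141. ]]Traceback (most recent call last):
  File "gap.py", line 10, in <module>
    print("rim",np.percentile(M[rim],[1,99],axis=0).round(1))
                ~~~~~~~~~~~~~^^^^^^^^^^^^^^^^^^^^^^
    return _quantile_unchecked(
        a, q, axis, out, overwrite_input, method, keepdims, weights)
    return _ureduce(a,
                    func=_quantile_ureduce_func,
    ...<5 lines>...
                    overwrite_input=overwrite_input,
                    method=method)
    r = func(a, **kwargs)
    result = _quantile(arr,
                       quantiles=q,
    ...<2 lines>...
                       out=out,
                       weights=wgt)
    slices_having_nans = np.isnan(arr[-1, ...])
                                  ~~~^^^^^^^^^
IndexError: index -1 is out of bounds for axis 0 with size 0
```

arm_command:
  delta_pos:
    - [0,0,-0.17]
    - [0,0,-0.17]
    - [0,0,-0.17]
    - [0,0,0]
    - [0.039,-0.008,0]
    - [0.039,-0.008,0]
    - [0.039,-0.008,0]
    - [0.039,-0.008,0]
    - [0.039,-0.008,0]
    - [0.039,-0.008,0]
    - [0.039,-0.008,0]
    - [0,0,0]
  turn: [0,0,0,0,0,0,0,0,0,0,0,0]
  hand: [0.4,0.4,0.4,0.4,0.4,0.4,0.4,0.4,0.4,0.4,0.4,0.4]

```text
clock: 9.0
ee_pos: [573.5, 186.5, 128.1]
tool_rot: [-0.0, 0.995, -0.103, 0.001]
ft_force: [0.5, 0.1, 0.6]
width: 0.303
grasp_force: 0.0
```

```bash
sed -i 's/^print("rim"/if rim.any(): &/' gap.py; python3 gap.py nail_brush w6
```

```text
[573.5 186.5 128.1] [-45.1 101.8] [0.5 0.1 0.6]
0.71 ((-6.955020904541016, 89.95346069335938), (44.60060119628906, 90.47731018066406), 14.088367462158203) [[-30.1  46.9]
 [ 20.1 133.4]]
[(32, 53), (32, 54), (31, 54), (31, 54), (30, 55), (30, 54), (30, 54), (29, 54), (29, 54), (29, 53), (28, 55), (28, 54), (27, 55), (27, 54), (27, 54), (26, 54), (26, 55), (25, 53), (25, 53), (25, 54), (24, 56), (24, 55), (23, 54), (23, 55), (22, 54), (22, 54), (22, 54), (21, 54), (21, 54), (20, 54), (20, 54), (20, 54), (19, 55), (19, 55), (18, 55), (18, 55), (18, 54), (17, 54), (17, 55)]
```

View pics/w6.png

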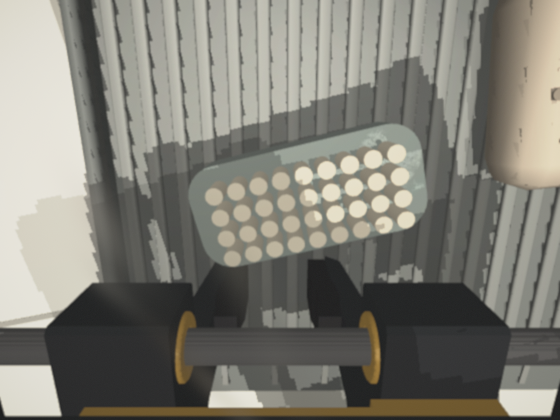

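arm_command:
  delta_pos:
    - [-0.039,0.008,0]
    - [-0.006,-0.03,0]
    - [0.039,-0.008,0]
    - [0.039,-0.008,0]
    - [0.039,-0.008,0]
    - [0.039,-0.008,0]
    - [0.039,-0.008,0]
    - [0.039,-0.008,0]
    - [0.039,-0.008,0]
    - [0.039,-0.008,0]
    - [0.039,-0.008,0]
    - [0,0,0]
  turn: [0,0,0,0,0,0,0,0,0,0,0,0]
  hand: [0.4,0.4,0.4,0.4,0.4,0.4,0.4,0.4,0.4,0.4,0.4,0.4]

```text
clock: 10.1
ee_pos: [634.4, 167.7, 127.7]
tool_rot: [-0.0, 0.995, -0.103, 0.001]
ft_force: [-0.0, 0.5, 0.2]
width: 0.301
grasp_force: 0.0
```

```bash
python3 gap.py nail_brush w7
```

```text
[634.4 167.7 127.7] [18.4 95.8] [-0.   0.5  0.2]
0.7 ((49.85975646972656, 85.66288757324219), (90.41010284423828, 42.95014572143555), 89.75213623046875) [[ 30.   42.4]
 [ 71.1 129.1]]
rim [[ 74.  -10.3]
 [ 94.1 177.6]]
[(82, 67), (82, 67), (81, 66), (81, 67), (80, 67), (80, 65), (79, 64), (78, 54), (78, 53), (77, 55), (77, 55), (77, 54), (76, 54), (76, 54), (75, 54), (75, 56), (75, 55), (74, 54), (74, 54), (73, 54), (73, 55), (72, 54), (72, 55), (71, 54), (71, 56), (71, 58), (71, 60), (71, 63), (71, 66), (71, 70), (71, 71), (71, 74), (71, 75), (70, 75), (70, 75), (70, 75), (69, 76), (69, 76), (68, 74)]
```

Square, with about 9 mm left to the rim.

arm_command:
  delta_pos:
    - [0.01,-0.002,0]
    - [0.01,-0.002,0]
    - [0.01,-0.002,0]
    - [0.01,-0.002,0]
    - [0,0,0]
    - [0,0,0]
  turn: [0,0,0,0,0,0]
  hand: [0.4,0.4,0.4,0.4,0.4,0.4]

```text
clock: 10.7
ee_pos: [640.8, 166.6, 127.6]
tool_rot: [-0.0, 0.995, -0.103, 0.0]
ft_force: [-0.3, 0.5, -0.0]
width: 0.297
grasp_force: 0.0
```

arm_command:
  delta_pos:
    - [0.005,-0.001,0]
    - [0.005,-0.001,0]
    - [0,0,0]
  turn: [0,0,0]
  hand: [0.4,0.4,0.4]

```text
clock: 10.95
ee_pos: [642.9, 166.2, 127.5]
tool_rot: [-0.0, 0.995, -0.103, 0.0]
ft_force: [0.1, -0.6, 0.1]
width: 0.299
grasp_force: 0.0
```

arm_command:
  delta_pos:
    - [0.005,-0.001,0]
    - [0.005,-0.001,0]
    - [0,0,0]
  turn: [0,0,0]
  hand: [0.4,0.4,0.4]

```text
clock: 11.2
ee_pos: [643.9, 165.9, 127.4]
tool_rot: [0.0, 0.995, -0.103, -0.001]
ft_force: [-5.2, 0.3, 3.2]
width: 0.298
grasp_force: 2.4
```

Contact with the rim; retreat, rise, and view from above.

arm_command:
  delta_pos:
    - [-0.03,0.006,0]
    - [-0.11,0.023,0]
    - [0,0,0.17]
    - [0,0,0.2]
    - [0,0,0.2]
    - [0,0,0.2]
    - [0,0,0.2]
    - [-0.03,-0.16,0.05]
    - [-0.03,-0.16,0.05]
    - [-0.03,-0.16,0]
    - [0,0,0]
    - [0,0,0]
  turn: [0,0,0,0,0,0,0,0,0,0,0,0]
  hand: [0.4,0.4,0.4,0.4,0.4,0.4,0.4,0.4,0.4,0.4,0.4,0.4]

```text
clock: 12.2
ee_pos: [598.6, 74.3, 341.9]
tool_rot: [-0.0, 0.995, -0.105, 0.001]
ft_force: [0.2, 0.8, 0.1]
width: 0.297
grasp_force: 0.0
```

```bash
python3 gap.py nail_brush w8; python3 gap.py soap_bar
```

```text
[598.6  74.3 341.9] [ 2.4 -3. ] [0.2 0.8 0.1]
0.71 ((59.41362762451172, 85.33497619628906), (90.31197357177734, 42.486629486083984), 89.77434539794922) [[ 38.3  40.8]
 [ 79.6 128.9]]
rim [[  75.5 -176.3]
 [  95.1  176.2]]
[(106, 49), (105, 50), (104, 49), (103, 48), (102, 50), (101, 50), (101, 48), (100, 48), (99, 49), (98, 48), (97, 51), (96, 50), (94, 67), (93, 66), (92, 67), (91, 68), (91, 67), (90, 67), (89, 67), (88, 66), (87, 66), (86, 67), (85, 69), (84, 67), (83, 66), (82, 67), (82, 65), (81, 65), (80, 75), (79, 74), (78, 76), (77, 75), (76, 75), (75, 75), (74, 76), (73, 81), (73, 83), (72, 86), (71, 87)]
[598.6  76.  341.3] [ 2.1 -1.3] [-0.   0.8 -0.9]
0.58 ((54.98362731933594, -119.98640441894531), (79.0578842163086, 52.59392166137695), 89.90609741210938) [[  28.9 -157.6]
 [  80.2  -80.9]]
rim [[  75.4 -176.5]
 [  95.   176. ]]
[(106, 49), (105, 50), (104, 50), (103, 47), (102, 49), (101, 50), (100, 49), (99, 47), (98, 49), (97, 50), (96, 50), (95, 67), (94, 66), (93, 67), (92, 66), (91, 66), (90, 66), (89, 67), (88, 67), (88, 67), (87, 68), (86, 68), (85, 67), (84, 68), (83, 65), (82, 66), (81, 65), (80, 76), (79, 79), (78, 81), (78, 81), (77, 81), (76, 82), (75, 83), (74, 82), (73, 84), (72, 83), (71, 82), (71, 80)]
```

View pics/w8.png

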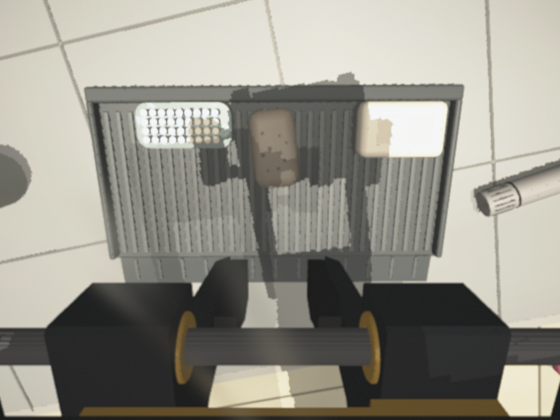

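The picture shows the brush (135–230, 102–148) and the soap (357–447, 100–157) both flush with the rim's inner edge at row about 101. The mat, pumice stone, bottle and tube are where they were.

```bash
python3 -c "
from rig import r
print(r.sign_off())"
```

```text
the job is handed in; nothing more can be done
None
```

I slid the soap and the nail brush back until both lay flush against the mat's back rim, then handed the job in; the hand-in returned no verdict. My last measurements put the soap at x ≈ 55 mm and y ≈ -120 mm, and the brush at x ≈ 59 mm and y ≈ 85 mm, both within about 0.01 rad of the rim, at about 12 s, with the mat and bystanders unmoved as far as the images show.

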